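Lay out the tile sample board

TASK

Lay the four loose tiles out flat on the clamped maple board beside the two tiles already stuck to it: the hexagon midway between the two stuck tiles; the long strip behind the hexagon, parallel to the board's long edges and halfway between the hexagon and the board's back edge; the small square on top of the large square, centred and squared up with it; and the small round in front of the large round, halfway between it and the board's front edge. Front is the long side nearest the robot, back the long side where the clamp screws and handles are. Set the tiles down, do not drop them, and leave the jar and the scraper where they are.

Things in the scene. Friction and masses are not known exactly. Their poses are not given: they have to be found in the camera images.
- board: Fixed maple board, 250 mm deep (x) by 320 long (y), top 46 mm above the bench; two blue bar clamps across it at y = +-125 mm, jaws 12 mm above its top outside the front and back edges, handles out to x = 320. Origin: under its centre at bench height; x from front (robot side) to back (clamp-screw side), y left, z up. Stuck tiles at x 0, y +105 and -105 mm, either way round; hexagon goes to x 0, y 0
- tile_square_large: Large square white glazed tile, 70 x 70 x 10 mm, stuck to the board at one end of its middle line. Origin: centre of its underside, 46 mm above the bench; axes parallel to the board's; its top is 56 mm above the bench. The small square belongs centred on top of it, sides parallel
- tile_round_large: Large round white glazed tile, 70 mm in diameter, 10 mm thick, stuck to the board at the other end of its middle line. Origin: centre of its underside, 46 mm above the bench; axes parallel to the board's. The small round belongs 80 mm in front of it (x = -80 mm, y = 0 in this frame), flat on the board
- tile_hexagon: Loose hexagonal white glazed tile, 54 mm across flats, 62 mm across corners, 10 mm thick, 58 g nominal, lying flat on the bench. Origin: centre of its underside; flats face along its x axis and 60 and 120 degrees from it; z up. It may lie on the board turned any way
- tile_strip: Loose long strip tile, white glazed, 100 mm (its x) by 28 mm (its y), 10 mm thick, 64 g nominal, lying flat on the bench. Origin: centre of its underside, z up. It goes on the board with its centre at x = 77 mm, y = 0 in the board's frame, its x along the board's y
- tile_square_small: Loose small square white glazed tile, 40 x 40 x 10 mm, 37 g nominal, lying flat on the bench. Origin: centre of its underside, x and y along its sides, z up
- tile_round_small: Loose small round white glazed tile, 40 mm in diameter, 10 mm thick, 29 g nominal, lying flat on the bench. Origin: centre of its underside, z up
- jar: Bystander: closed brown stoneware jar, 72 mm in diameter, 66 mm high with its lid knob, loose, standing on the bench outside the loose tiles on the left or right. Origin: centre of its underside
- scraper: Bystander: stainless scraper with a dark wooden handle, 193 mm long (handle to its -x), 60 mm wide, 17 mm high, loose, lying on the bench outside the loose tiles on the left or right. Origin: on its underside near the middle
Not all that is in view belongs to the job. What is shaped like the tile_square_small but black is not meant. What is shaped like the tile_hexagon but purple is not meant.

How it is judged:
By the outcome, as a careful person would: the job done as asked, in the order asked, and still so for the second after the job is handed in, with the robot touching nothing.
It also fails if it takes over 104 s, if anything falls off the work surface, if the arm or the gripper's body presses on something with over 40 N, if the wrist force passes 120 N, or if a joint passes its speed limit or range.

ROBOT

A 6-joint arm with a two-finger parallel gripper is mounted at the origin on the work surface. World frame = base frame: x ahead of the robot, y to its left, z up, the work surface at z = 0. Lengths are in m, angles in degrees, forces in N, time in s.
With the tool pointing down it reaches from about 0.35 to 0.775 m from the base axis. Payload 5.5 kg.
Tool frame: the origin (TCP) lies at the very end of the fingers, on their centre line; the grasp point (between the pads) lies 19 mm behind it (r.grip_point_offset is the distance from the TCP to the grasp point, in m); y points along the fingers, z is the direction in which the jaws open and shut, and the axes are right-handed (so a half turn about y gives the same grasp; the last joint's range is limited). The gripper opens to 85 mm and grips with 20 to 120 N. Pads are 22 mm wide; open, the fingers measure 114 mm over their backs; the gripper's body (76 mm by 85 mm) begins 54 mm behind the grasp point. The pads swing forward as they close: fully open they stand 13 mm farther back than shut.
Start: joints at [56.803, 17.945, 2.641, 74.691, 0, 82.002], TCP at [0.245, 0.52, 0.231] pointing down, gripper open.
Joint ranges: [-158.12, 158.12], [-49.38, 96.58], [-58.88, 72.47], [-126.05, 133.96], [-84.25, 85.87], [-180, 180]. Speed limits (degrees/s): [147.25, 147.25, 180, 180, 180, 180].

INTERFACE

Orientations are given as [roll, pitch, yaw] about the fixed x, y, z axes, in that order (R = Rz(yaw) Ry(pitch) Rx(roll)).
In Python, from workcell import r gives the robot as it stands. The module is installed in compiled form; this text tells all that it offers. Calls block until the motion is done:
- r.reach(position, orientation): joint-space move of the TCP to a pose.
- r.move_linear(position, rotation=None, feed=0.15, force_limit=None): straight line of the TCP; rotation=None keeps the orientation; feed is the mean speed in m/s. With force_limit (N) it stops when the force on the tool has changed by that much, and returns True; else False.
- r.set_joints(angles): joint-space move.
- r.ungrasp() and r.grasp(): open the fingers fully, or close them until they stop; the grip force is fixed at half the most.
- r.pause(seconds).
- r.ik(position, orientation): joint angles nearest the present ones, or None.
- r.observe(): the state.
- r.capture(name): name is "scene" or "top"; returns a dict with "img" (480x640x3 uint8, red, green, blue), "mtx" (3x3 intrinsics, pixels), "distortion" ([k1, k2, p1, p2, k3] as OpenCV has them; the pictures are not rectified), "rvec" (rotation vector, rad) and "tvec" (3), from world to camera coordinates, as OpenCV has them. Camera axes: x right, y down, z forward; pixel columns grow to the right and rows downward; lengths in m; the calibration is good to about 2 mm. A picture is of the moment at which its call begins. There is no depth.
A pose or a line that the arm cannot do raises r.MotionError and nothing moves.
- r.finish_job(): hands the job in, once; it reports no verdict.
The state is a dict: "t": time; "joint_positions": joint angles; "dq": joint speeds; "effort": joint torques, N m; "eef_pos": TCP position; "ee_rot": TCP orientation; "force": force on the tool from outside, world axes, zero at the start; "torque": the same for the moment, N m; "gripper_width": finger opening in m.
Only numpy, scipy, OpenCV 4.12 (cv2) and the standard library are available. Lean on these libraries where they do the work, as an engineer would, in place of code of your own. Each camera call takes 0.05 s, during which the arm holds its last target. There are 200 camera calls.

## Working session

There is one attempt and no reset: what is moved stays moved. The work goes in short steps, each a Python script; the robot and the scene stay as the last script left them, time stands still between calls to the robot, and variables do not carry over. Pictures are saved under pics/ and viewed, about 12 in all and at most 16, crops included, and the job is handed in when it is done.

```bash
mkdir -p pics; python3 - <<'E'
from workcell import r
import cv2,pickle
o=r.observe();print(o['t'],o['eef_pos'],o['ee_rot'],o['gripper_width'],r.grip_point_offset)
for n in('top','scene'):
    c=r.capture(n);pickle.dump(c,open(f'{n}.pkl','wb'));cv2.imwrite(f'pics/{n}0.png',c['img'][:,:,::-1])
    print(n,c['mtx'].tolist() if hasattr(c['mtx'],'tolist') else c['mtx'],c['distortion'],c['rvec'],c['tvec'])
E
```

```text
0.0 [0.24452388 0.51985178 0.23040976] [-9.01034192e+01  1.45354797e-02 -2.51970538e+01] 0.08515562150188573 0.0187
top [[524.4835053800804, 0.0, 315.27693070676827], [0.0, 524.4835053800804, 237.312764298723], [0.0, 0.0, 1.0]] [0.01446861 0.         0.         0.         0.        ] [ 2.09536134 -2.13124802  0.23181082] [-0.01202908  0.47617359  1.25923844]
scene [[619.4848971494258, 0.0, 322.3293125329722], [0.0, 619.4848971494258, 247.0351268745647], [0.0, 0.0, 1.0]] [-0.219288  0.        0.        0.        0.      ] [ 2.47539493  0.63659717 -0.19808948] [-0.42679907 -0.15678034  1.82726463]
```

View pics/top0.png

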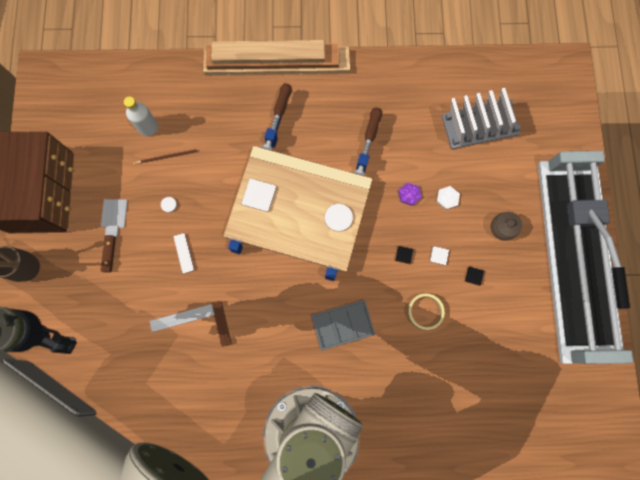

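View pics/scene0.png

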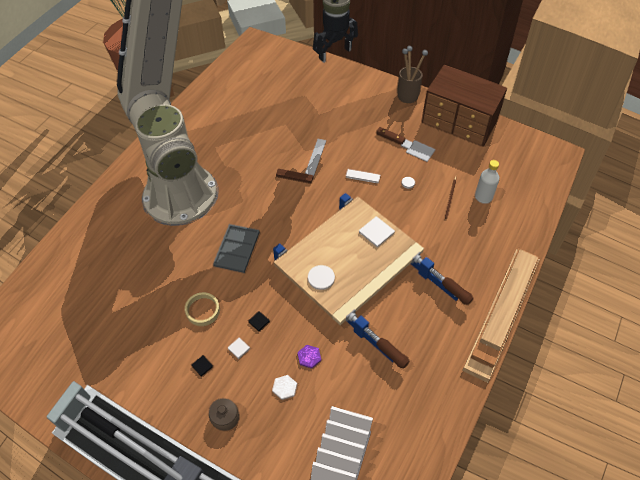

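Top view: board around (300,210) px, with the large square at (259,195) on its left and the large round at (339,217) on its right. The loose tiles are the hexagon (448,197), small square (440,256), small round (168,204) and strip (183,253). The scene view agrees.

```bash
cat > h.py <<'E'
import numpy as np,cv2
def ray(c,px,z):
    R=cv2.Rodrigues(np.array(c['rvec'],float))[0];t=np.array(c['tvec'],float).ravel()
    n=cv2.undistortPoints(np.array(px,float).reshape(-1,1,2),np.array(c['mtx']),np.array(c['distortion'])).reshape(-1,2)
    d=np.c_[n,np.ones(len(n))]@R; o=-R.T@t
    return o[:2]+d[:,:2]*((z-o[2])/d[:,2])[:,None]
def blobs(c,seeds,thr=150,win=30):
    """seeds: name->(px,z_top). white mask, 4x upsampled, contour cast to the plane of the tile's top, in mm"""
    out={}
    for k,(p,z) in seeds.items():
        x0,y0=int(p[0])-win,int(p[1])-win
        crop=c['img'][y0:y0+2*win,x0:x0+2*win]
        s=cv2.resize(crop,None,fx=4,fy=4,interpolation=cv2.INTER_CUBIC).astype(int)
        m=((s.min(2)>thr)&(s.max(2)-s.min(2)<50)).astype(np.uint8)
        cs=cv2.findContours(m,cv2.RETR_EXTERNAL,cv2.CHAIN_APPROX_NONE)[0]
        cs=[q for q in cs if cv2.contourArea(q)>300]
        if not cs: out[k]=None;continue
        q=min(cs,key=lambda q:np.linalg.norm(q.reshape(-1,2).mean(0)-4*win))
        w=ray(c,(q.reshape(-1,2)+.5)/4-.5+[x0,y0],z)*1000
        w=w.astype(np.float32)
        M=cv2.moments(w);cen=np.array([M['m10'],M['m01']])/M['m00']
        rect=cv2.minAreaRect(w)
        out[k]=dict(c=cen,rc=np.array(rect[0]),size=rect[1],ang=rect[2],pts=w,area=abs(M['m00']))
    return out
E
python3 - <<'E'
import pickle,numpy as np
from h import *
T=dict(SL=((259,195),.056),RL=((339,217),.056),hex=((448,197),.01),sq=((440,256),.01),rd=((168,204),.01),st=((183,253),.01))
S=dict(SL=((377,232),.056),RL=((321,278),.056),hex=((285,387),.01),sq=((238,348),.01),rd=((408,183),.01),st=((363,176),.01))
for n,s in(('top',T),('scene',S)):
    c=pickle.load(open(n+'.pkl','rb'))
    for thr in(150,190):
        b=blobs(c,s,thr)
        print(n,thr)
        for k,v in b.items():
            print(k,v and (v['c'].round(1),v['rc'].round(1),np.round(v['size'],1),round(v['ang'],1),round(v['area'])))
        if b['SL'] and b['RL']:
            d=b['SL']['c']-b['RL']['c'];print('dist',np.hypot(*d),'yaw',np.degrees(np.arctan2(d[1],d[0]))-90,'mid',(b['SL']['c']+b['RL']['c'])/2)
    if n=='top':
        h=b['hex']; d=h['pts']-h['c']
        a=np.radians(np.arange(0,60,1)); 
        wd=[np.ptp(d@[np.cos(x),np.sin(x)]) for x in a]
        # flats direction: 6-fold phase of the radius
        th=np.arctan2(d[:,1],d[:,0]);ph=np.linspace(-np.pi,np.pi,360);o=np.argsort(th)
        rr=np.interp(ph,th[o],np.hypot(*d.T)[o],period=2*np.pi)
        print('hexcorner',np.degrees(np.angle((rr*np.exp(6j*ph)).sum()))/6, np.argmin(wd),min(wd),np.argmax(wd),max(wd))
E
```

```text
top 150
SL (array([587.6, 121.8]), array([587.6, 121.7]), array([71.9, 72.6]), 73.0, 5045)
RL (array([526.1, -78.7]), array([526.1, -78.8]), array([70.6, 71. ]), 70.9, 3934)
hex (array([ 586.8, -369.8]), array([ 586.8, -370. ]), array([56.4, 62.3]), 77.2, 2687)
sq (array([ 432.7, -336.5]), array([ 432.8, -336.5]), array([42.3, 42.6]), 75.0, 1692)
rd (array([579.7, 361.4]), array([579.7, 361.2]), array([40.7, 39.5]), 19.6, 1255)
st (array([449.9, 317.8]), array([449.9, 317.7]), array([101.9,  29.8]), 15.7, 2876)
dist 209.67402729847828 yaw -17.06189143400927 mid [556.85770972  21.5445146 ]
top 190
SL (array([587.9, 122.2]), array([587.9, 122.2]), array([69.8, 70.7]), 72.7, 4760)
RL (array([526.3, -78.2]), array([526.2, -78.2]), array([68.6, 69.3]), 16.3, 3714)
hex (array([ 587., -370.]), array([ 587.2, -370.1]), array([53.8, 59.9]), 77.2, 2430)
sq (array([ 432.7, -336.5]), array([ 432.9, -336.6]), array([39.7, 40. ]), 74.8, 1488)
rd (array([579.7, 361.7]), array([579.4, 361.4]), array([38. , 36.9]), 2.2, 1100)
st (array([449.9, 317.9]), array([450. , 317.8]), array([99.5, 27.6]), 15.6
[... 654 characters left out ...]
1.8,  30.5]), 15.9, 2822)
dist 210.0824482226289 yaw -17.105156928436926 mid [555.45375923  24.96308934]
scene 190
SL (array([586.1, 125.9]), array([586.3, 125.9]), array([70.4, 70.6]), 72.8, 4807)
RL (array([524.3, -74.9]), array([524.4, -74.9]), array([68.6, 68.3]), 28.8, 3658)
hex (array([ 584.6, -367.1]), array([ 584.5, -367.1]), array([54. , 60.8]), 76.9, 2415)
sq (array([ 430.4, -333.7]), array([ 430.5, -333.9]), array([39.2, 39.4]), 75.0, 1460)
rd (array([578.3, 365.7]), array([578.6, 365.4]), array([37.6, 37.3]), 29.3, 1098)
st (array([448.5, 322.1]), array([448.8, 322.1]), array([99.8, 28. ]), 16.0, 2518)
dist 210.14109834531376 yaw -17.11534607081566 mid [555.21429424  25.4927783 ]
```

```bash
cat >> h.py <<'E'
from workcell import r
C=np.array([.5561,.0234]);YAW=-17.1
def bd(x,y,c=C):
    a=np.radians(YAW);return c+np.array([[np.cos(a),-np.sin(a)],[np.sin(a),np.cos(a)]])@[x,y]
def log(s):
    o=r.observe();print(s,'t',round(o['t'],1),'eef',np.round(o['eef_pos'],4),'F',np.round(o['force'],1),'w',round(o['gripper_width'],4))
def pick(xy,yaw,z,up=.13):
    o=[-90,0,yaw]
    r.reach([*xy,up],o);r.move_linear([*xy,z+.02],feed=.25);r.move_linear([*xy,z],feed=.06);log('at')
    r.grasp();log('grasped');r.move_linear([*xy,up],feed=.25);log('up')
def place(xy,yaw,z,up=.13):
    o=[-90,0,yaw]
    r.reach([*xy,up],o);r.move_linear([*xy,z+.006],feed=.2)
    hit=r.move_linear([*xy,z-.003],feed=.015,force_limit=5);log(f'down {hit}')
    r.ungrasp();r.move_linear([*xy,up],feed=.2);log('done')
E
python3 - <<'E'
from h import *
pick([.5858,-.3686],-72.8,.001)
c=r.capture('scene');cv2.imwrite('pics/s1.png',cv2.resize(c['img'][250:470,130:450,::-1],None,fx=2,fy=2))
E
```

```text
at t 4.5 eef [ 0.5855 -0.3684  0.0007] F [-0.   0.2  0.8] w 0.0851
grasped t 4.9 eef [ 0.5864 -0.3691  0.002 ] F [0.3 0.2 4.3] w 0.0518
up t 5.6 eef [ 0.5852 -0.3681  0.1286] F [-1.   0.7 -0.6] w 0.0515
```

View pics/s1.png

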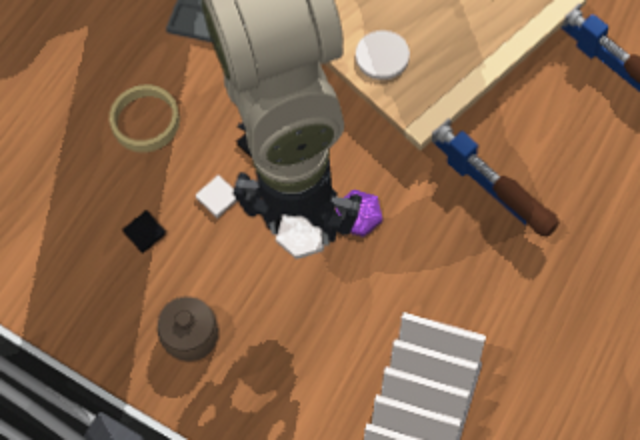

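The hexagon is held between the fingers (about (300,235) in the crop). Next I place it and measure the error.

```bash
cat >> h.py <<'E'
def check(name,px,z,thr=170):
    c=r.capture('top');b=blobs(c,dict(SL=((259,195),.056),RL=((339,217),.056),t=(px,z)),thr)
    d=b['SL']['c']-b['RL']['c'];m=(b['SL']['c']+b['RL']['c'])/2;v=b['t'];a=np.arctan2(d[1],d[0])-np.pi/2
    R=np.array([[np.cos(a),np.sin(a)],[-np.sin(a),np.cos(a)]])
    print(name,'board-frame mm',(R@(v['c']-m)).round(1),'size',np.round(v['size'],1),'ang rel board',round(v['ang']-np.degrees(a),1))
    cv2.imwrite(f'pics/{name}.png',cv2.resize(c['img'][120:300,190:410,::-1],None,fx=3,fy=3))
E
python3 - <<'E'
from h import *
place(bd(0,0),YAW-90,.048)
r.reach([.4492,.3199,.13],[-90,0,15.7])
check('p1',(299,206),.056)
log('')
E
```

```text
down True t 8.1 eef [0.5567 0.0234 0.0479] F [-0.8 -0.4  5.1] w 0.0513
done t 9.1 eef [0.5559 0.0234 0.1295] F [-0.3  0.1 -0.7] w 0.0858
p1 board-frame mm [-0.5  0.1] size [60.7 55.6] ang rel board 29.8
 t 10.6 eef [0.4494 0.3192 0.1294] F [-0.1  0.1 -0.7] w 0.0853
```

View pics/p1.png

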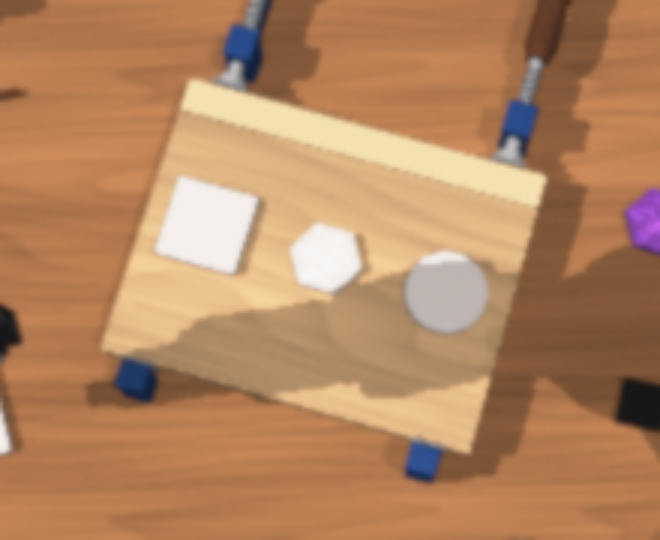

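The crop shows the hexagon at (327,258) between the square (208,225) and the round (447,292), off by -0.5 and 0.1 mm. Next is the strip, gripped 34 mm off its centre so the opening fingers clear the hexagon.

```bash
python3 - <<'E'
from h import *
a=np.radians(15.8)
pick(np.array([.4492,.3199])+.034*np.array([np.cos(a),np.sin(a)]),15.8,.0045)
place(bd(77.4e-3,.034),YAW+90,.0505)
r.reach([.4316,-.3351,.13],[-90,0,-105])
check('p2',(307,178),.056)
check('h2',(299,206),.056)
log('')
E
```

```text
at t 11.9 eef [0.4817 0.3291 0.0043] F [ 0.6 -0.2  0.5] w 0.0853
grasped t 12.5 eef [0.4823 0.3294 0.005 ] F [-0.9 -0.2  4. ] w 0.0254
up t 13.1 eef [0.4813 0.3289 0.1289] F [-1.5  0.1 -1.7] w 0.0257
down True t 15.5 eef [0.6407 0.0331 0.051 ] F [ 0.3 -0.1  3.8] w 0.0256
done t 16.6 eef [0.6401 0.0331 0.1299] F [-0.1 -1.  -0.8] w 0.0854
p2 board-frame mm [77.6 -0. ] size [100.1  30. ] ang rel board 89.9
h2 board-frame mm [0.3 0. ] size [61.2 54.8] ang rel board 30.2
 t 18.8 eef [ 0.4319 -0.3347  0.1298] F [-0.9 -0.7  0.1] w 0.0851
```

View pics/p2.png

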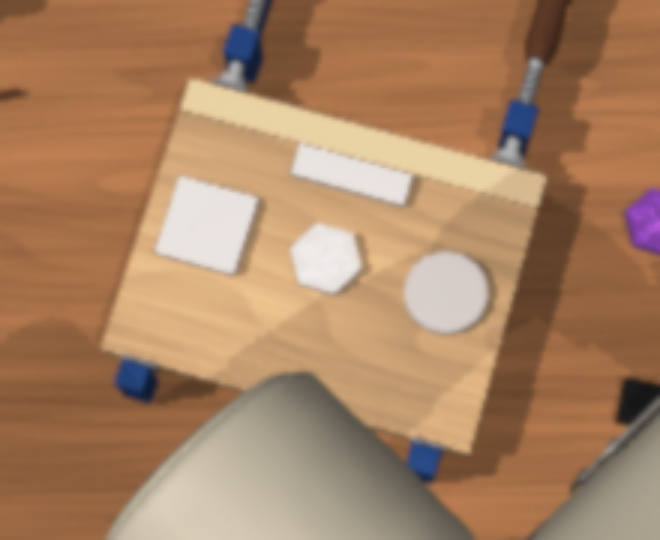

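The strip is at (352,175) in the crop, straight and at (77.6, 0.0) mm, and the hexagon has not moved. The small square and small round are next.

```bash
python3 - <<'E'
from h import *
pick([.4316,-.3351],-105,.002)
place(bd(0,.105),YAW-90,.0585)
pick([.579,.3635],YAW,.002)
place(bd(-.080,-.105),YAW,.0485)
o=r.observe();r.reach([.3,.45,.2],[-90,0,-25])
check('p3',(331,246),.056)
check('h3',(299,206),.056)
check('s3',(307,178),.056)
c=r.capture('scene');cv2.imwrite('pics/s3.png',cv2.resize(c['img'][150:350,240:480,::-1],None,fx=3,fy=3))
log('')
E
```

```text
at t 20.1 eef [ 0.4314 -0.3349  0.0018] F [ 0.6  0.3 -0.3] w 0.0854
grasped t 20.6 eef [ 0.432  -0.3355  0.0027] F [-0.8  0.   4.9] w 0.0377
up t 21.2 eef [ 0.4311 -0.3346  0.129 ] F [-0.1  0.3 -0.4] w 0.0374
down True t 24.0 eef [0.5876 0.1238 0.0587] F [-0.5 -0.3  4.4] w 0.0379
done t 25.0 eef [0.5873 0.1238 0.1305] F [-0.3 -0.1  0.1] w 0.0855
at t 27.2 eef [0.5786 0.3634 0.0017] F [ 0.1 -0.7 -0.1] w 0.0852
grasped t 27.7 eef [0.5795 0.3638 0.0028] F [-0.5 -0.7  3.8] w 0.0367
up t 28.4 eef [0.5784 0.3632 0.1289] F [ 0.8  0.5 -1. ] w 0.0367
down True t 31.0 eef [ 0.4495 -0.0536  0.0488] F [-0.2  0.6  5.6] w 0.0371
done t 32.1 eef [ 0.4487 -0.0534  0.1296] F [ 0.2 -0.6  0.4] w 0.0859
p3 board-frame mm [ -79.6 -105.4] size [39.7 40.4] ang rel board 105.9
h3 board-frame mm [0.1 0. ] size [61.5 56.7] ang rel board 89.8
s3 board-frame mm [77.6  0.1] size [101.4  31.3] ang rel board 89.8
 t 34.2 eef [0.3007 0.4494 0.1999] F [-0.1  1.3  0.1] w 0.0855
```

View pics/p3.png

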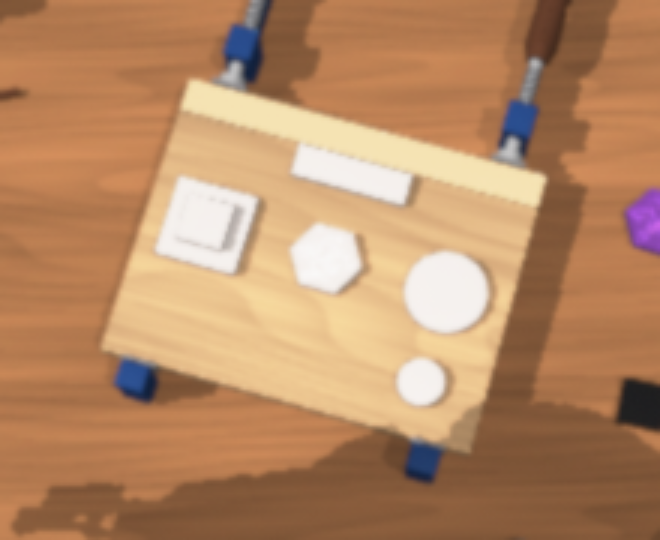

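View pics/s3.png

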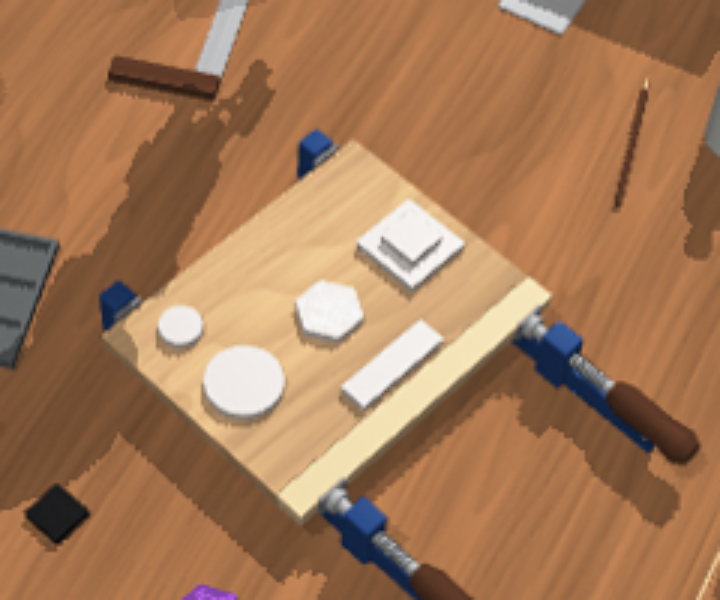

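Top crop: strip (352,175), hexagon (327,258), large round (447,292) and small round (422,382), all as intended. The small square sits around (205,222) on the large one; I'll check how well it is centred in a stretched close-up.

```bash
python3 - <<'E'
from h import *
ims=[]
for n,p in(('top',(259,195)),('scene',(377,232))):
    c=r.capture(n)
    R=cv2.Rodrigues(np.array(c['rvec']))[0]
    def px(w): return cv2.projectPoints(np.array([w],float),np.array(c['rvec']),np.array(c['tvec']),np.array(c['mtx']),np.array(c['distortion']))[0].ravel()
    g=c['img'][p[1]-20:p[1]+20,p[0]-20:p[0]+20].min(2).astype(float)
    g=cv2.resize(np.clip((g-120)/(255-120)*255,0,255).astype(np.uint8),None,fx=10,fy=10,interpolation=cv2.INTER_CUBIC)
    b=blobs(c,dict(SL=(p,.056)))['SL']; 
    cen=b['rc']/1000; print(n,cen)
    a=np.radians(YAW);Rb=np.array([[np.cos(a),-np.sin(a)],[np.sin(a),np.cos(a)]])
    g=cv2.cvtColor(g,cv2.COLOR_GRAY2BGR)
    # expected outline of centred small square's top
    q=[(px([*(cen+Rb@np.array(d)*.02),.066])-p+20.5)*10-.5 for d in((1,1),(1,-1),(-1,-1),(-1,1))]
    cv2.polylines(g,[np.array(q,np.int32)],True,(0,0,255),1)
    ims.append(g)
cv2.imwrite('pics/z.png',np.hstack(ims))
E
```

```text
top [0.58761407 0.12167134]
scene [0.58636462 0.125313  ]
```

View pics/z.png

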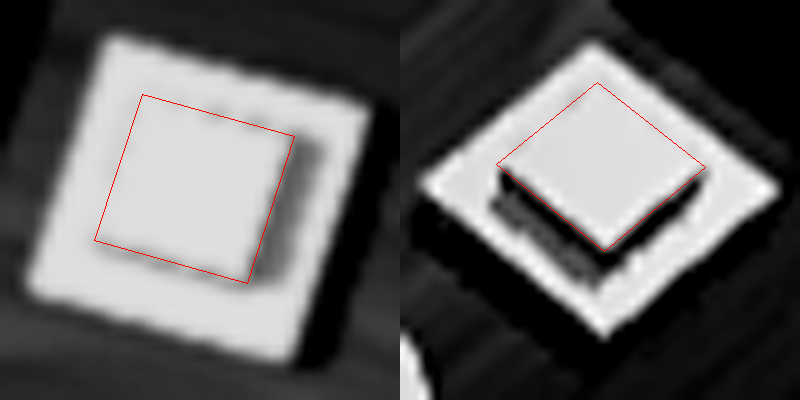

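The red outline of a centred small square falls on the tile's visible edges in both views (top: edges at x≈270 and y≈265; scene: corner at (605,250)), so the tile is centred and square to about 1 mm. The jar and scraper were never approached, and the gripper is clear. I'm handing in.

```bash
python3 - <<'E'
from workcell import r
print(r.finish_job(), r.observe()['t'])
E
```

```text
the job is handed in; nothing more can be done
the job is handed in; nothing more can be done
```

All four loose tiles are on the board in the order asked, and I handed the job in after about 34 s of the 104 s allowed. Each was lowered until it just touched (about 5 N) before I let go.

My last checks, from the top camera in the board's frame (x back, y left):

| Tile | Measured (mm) | Target (mm) |
|---|---|---|
| Hexagon | (0.1, 0.0) | (0, 0) |
| Strip | (77.6, 0.1), parallel to the long edges within about 0.2° | (77, 0) |
| Small round | (-79.6, -105.4) | (-80, -105) |
| Small square | centred and square on the large square to about 1 mm, judged by eye against an outline in both views | (0, 105) |

- **Camera disagreement:** the two cameras differed by about 2 mm in x and 3 mm in y on absolute position, so I averaged them. The tile positions relative to the board agree much better than that.
- **Hexagon angle:** the final check gave a rectangle angle of 89.8°, where earlier ones gave about 30°. With 60° symmetry that is the same orientation.
- **Jar and scraper:** I did not go near either one, and I did not measure them again at the end.

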